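# Screw a spout head onto a filling stand until its spout is over the flask

### The arm

A 7-joint arm with a two-finger parallel gripper is mounted at the origin on a cart in front of the work surface, level with it; the furniture and walls round the work are solid. World frame = base frame: x ahead of the robot, y to its left, z up, the work surface at z = 0. Lengths are in m, angles in rad, forces in N, time in s.
With the tool pointing down it reaches from about 0.425 to 0.825 m from the base axis. Payload 3.6 kg.
Tool frame: the origin (TCP) lies midway between the tips of the shut fingers; the grasp point (between the pads) lies 19 mm behind it; z points along the fingers, x is the direction in which the jaws open and shut, and the axes are right-handed (so a half turn about z gives the same grasp; the last joint's range is limited). The gripper opens to 93 mm and grips with 3 to 60 N. Pads are 15 mm wide; open, the fingers measure 128 mm over their backs; the gripper's body (75 mm by 188 mm) begins 65 mm behind the grasp point.
Start: joints at [-1.268, 0.615, -0.013, 1.423, 0.008, 1.103, -0.04], TCP at [0.21, 0.615, 0.219] pointing down, gripper open.
Joint ranges: [-3.12, 3.12], [-0.3, 2.06], [-1.34, 1.32], [0.26, 2.42], [-1.36, 4.5], [0.01, 1.98], [-2.84, 2.84]. Speed limits (rad/s): [2.79, 2.79, 3.14, 3.14, 3.14, 3.14, 3.14].

### API

Orientations are given as [roll, pitch, yaw] about the fixed x, y, z axes, in that order (R = Rz(yaw) Ry(pitch) Rx(roll)).
In Python, from rig import arm, kinematics, readout, eyes, close_job gives the robot as it stands. Calls block until the motion is done:
- arm.movep(position, orientation): joint-space move of the TCP to a pose.
- arm.move_l(position, frame=None, velocity=0.15, stop_force=None): straight line of the TCP; frame=None keeps the orientation; velocity is the mean speed in m/s. With stop_force (N) it stops when the force on the tool has changed by that much, and returns True; else False.
- arm.set_joints(angles): joint-space move.
- arm.let_go() and arm.close(f_grip=None): open the fingers fully, or close them until they stop; f_grip is the grip in N (None keeps the last).
- arm.sleep(seconds).
- kinematics.solve_ik(position, orientation): joint angles nearest the present ones, or None.
- readout.state(): the state.
- eyes.get_image(name): name is "scene" or "side" or "wrist"; returns a dict with "image" (480x640x3 uint8, blue, green, red), "z_map" (480x640 float32, m along the optical axis (not along the pixel's ray), 0 where there is no reading), "fx", "fy", "cx", "cy" (pixels), "dist" ([k1, k2, p1, p2, k3] as OpenCV has them; the pictures are not rectified), "cam_to_world" (4x4, takes a point from camera to world coordinates). Camera axes: x right, y down, z forward; pixel columns grow to the right and rows downward; lengths in m; the calibration is good to about 2 mm. A picture is of the moment at which its call begins.
A pose or a line that the arm cannot do raises arm.IKError and nothing moves.
- close_job(): hands the job in, once; it reports no verdict.
The state is a dict: "t": time; "joint_positions": joint angles; "joint_velocities": joint speeds; "joint_torque": joint torques, N m; "tool_pos": TCP position; "eef_rot": TCP orientation; "ft_force": force on the tool from outside, world axes, zero at the start; "wrist_torque": the same for the moment, N m; "grip_width": finger opening in m.
Only numpy, scipy, OpenCV 4.12 (cv2) and the standard library are available. Lean on these libraries where they do the work, as an engineer would, in place of code of your own. Each camera call takes 0.05 s, during which the arm holds its last target.

### The job

Put the blue spout head on the column of the filling stand, feel for where its thread starts and screw it down clockwise against the rubber gasket, stopping when the outlet of its spout stands centrally over the mouth of the conical flask. Press and turn gently so that the thread is not forced, leave the flask and the other glassware where they stand, and let go of the head at the end.

Things in the scene. Friction and masses are not known exactly. Their poses are not given: they have to be found in the camera images.
- spout_head: Loose blue plastic screw head with a steel spout, about 150 g, standing on the bench. Origin: centre of the underside of its skirt; z up, x along the spout. Skirt 50 mm outside diameter, z 0 to 36 mm, hollow from below, 29 mm deep, bore 41 mm; an inner flange at the mouth leaves a 31 mm hole, 1 mm a side wider than the column's stub. Spout at z 22 mm.
- head_grip (a point): Middle of the head's grip bar, on its axis, 56 mm above the underside; axes as the head's. The bar is 44 mm long along x, 26 mm wide across y (two flat sides, grasp these from above), from z 36 to 73 mm over the underside.
- head_thread (a point): Same point as the head's origin. The flange has two 34 degree gaps, at 12 and 192 degrees from the spout (counterclockwise from above), which pass the pins with 6 degrees to spare each way. Turned clockwise from there, ramps run under the pins from about 17 degrees on and draw the head down 3.1 mm per radian for 145 degrees; no stop. Friction keeps it where it is left.
- spout_tip (a point): Centre of the spout's outlet, on the head at x 78, y 0, z 9.5 mm in the head's frame.
- stand: Fixed grey stand with an aluminium column. Origin on the column axis at the underside of the 10 mm base plate, z up; plate from x -130 to +55, y +-55 mm; the flask stands on its -x part. Screwed to the flask, the head's origin is at z 118 to 123 mm. More than 25 N between head and stand is too much.
- column_top (a point): Top of the column's stub, z 146 mm over the stand's origin. The stub is 29 mm in diameter, tapered over the top 9 mm to 18 mm.
- pin_level (a point): On the column axis at the height of two opposite brass pins (z 131 mm; 6 mm wide and high, flat on top, round below, tips on a 38 mm circle). They lie along its +-y, clocked up to 30 degrees either way, unreported. A head not in line rests on them with its origin at z 134; it drops over them when its spout points -102 degrees (+-30, and 6 of play) from the stand's x, 78 degrees counterclockwise of -x.
- gasket_top (a point): On the column axis at the rest height of the black sprung rubber gasket, z 125 mm, 52 mm in diameter, on which the head lands after dropping over the pins. It yields from about 4 N, then 0.6 N per mm, up to 9 mm. Press the head 1 mm or more into it (5 to 8 N) so that the ramps slip under the pins as it turns clockwise.
- flask: Loose clear conical flask, 63 mm diameter at the foot, 105 mm high, neck about 22 mm, standing on the stand's base plate 74 to 82 mm from the column axis, on the -x side within about 8 degrees. Origin: centre of its underside; its mouth is straight above.
- beaker: Loose clear beaker, 52 mm diameter, 72 mm high, on the bench behind the work; leave alone. Origin: centre of its underside.
- blue_tube: Loose blue plastic tube standing upright, 25 mm diameter, 68 mm high; leave alone. Origin: centre of its underside.
- dish: Loose clear shallow dish, 64 mm diameter, 16 mm high; leave alone. Origin: centre of its underside.
Not all that is in view belongs to the job. Of the things shaped like the spout_head, the blue one is meant.

How it is judged:
By the outcome, as a careful person would: the job done as asked, in the order asked, and still so for the second after the job is handed in, with the robot touching nothing.
It also fails if it takes over 58 s, if anything falls off the work surface, if the arm or the gripper's body presses on something with over 40 N, if the wrist force passes 120 N, or if a joint passes its speed limit or range.

## Working session

There is one attempt and no reset: what is moved stays moved. The work goes in short steps, each a Python script; the robot and the scene stay as the last script left them, time stands still between calls to the robot, and variables do not carry over. Pictures are saved under pics/ and viewed, and the job is handed in when it is done.

```bash
ls; mkdir -p pics
python3 - <<'E'
from rig import arm, kinematics, readout, eyes
import cv2,numpy as np,pickle
d={}
for n in ["scene","side","wrist"]:
    f=eyes.get_image(n); d[n]=f; cv2.imwrite(f"pics/{n}0.png",f["image"])
    print(n,f["fx"],f["cx"],f["dist"],np.round(f["cam_to_world"],3).tolist())
pickle.dump(d,open("f0.pkl","wb"))
s=readout.state();print(s["t"],s["tool_pos"],s["eef_rot"],s["ft_force"])
E
```

```text
pics
scene 497.1699147787658 317.3241179549382 [-0.02748229  0.          0.          0.          0.        ] [[-0.659, -0.653, 0.372, 0.029], [-0.752, 0.572, -0.327, 0.661], [0.001, -0.495, -0.869, 1.353], [0.0, 0.0, 0.0, 1.0]]
side 595.5228394372223 327.0925362421021 [0.0282263 0.        0.        0.        0.       ] [[0.839, -0.316, 0.442, -0.26], [-0.543, -0.523, 0.657, -0.986], [0.023, -0.792, -0.611, 1.23], [0.0, 0.0, 0.0, 1.0]]
wrist 349.55757535913233 321.4447127869172 [-0.01415618  0.          0.          0.          0.        ] [[0.323, 0.911, 0.257, 0.139], [0.946, -0.31, -0.089, 0.64], [-0.002, 0.272, -0.962, 0.384], [0.0, 0.0, 0.0, 1.0]]
0.15 [0.20965282 0.61460901 0.21774887] [3.14156878e+00 2.00854090e-03 1.24207601e+00] [-0.24766922  0.3904143  -0.6198071 ]
```

View pics/scene0.png

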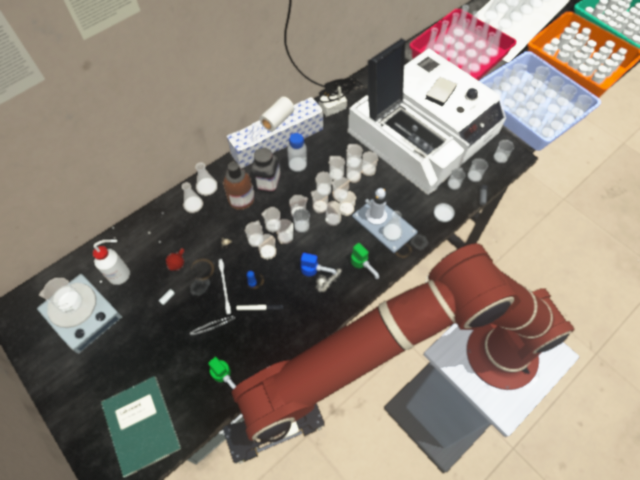

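View pics/side0.png

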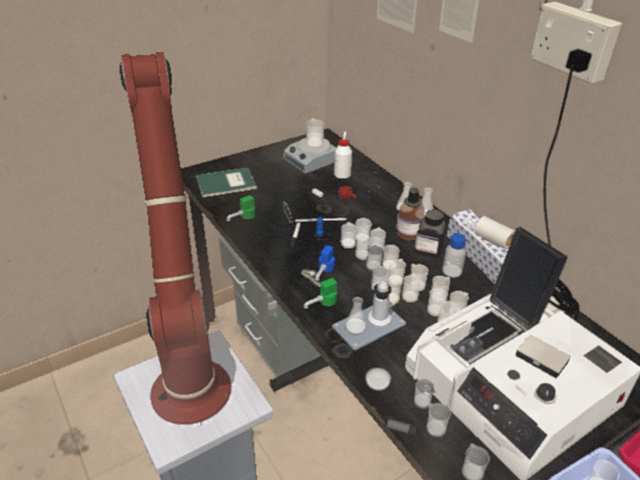

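View pics/wrist0.png

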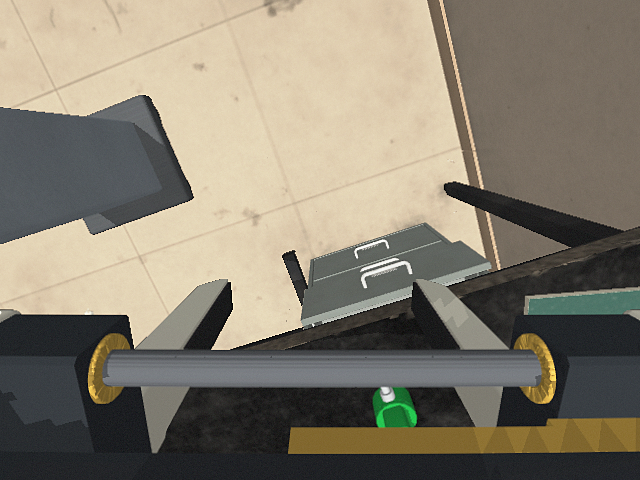

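Run:
```python
import cv2,pickle,numpy as np
d=pickle.load(open("f0.pkl","rb"))
a=d["scene"]["image"][180:305,230:430]; b=d["side"]["image"][225:365,270:420]
a=cv2.resize(a,(480,300),interpolation=cv2.INTER_CUBIC) if 0 else cv2.resize(a,None,fx=2.4,fy=2.4,interpolation=2)
b=cv2.resize(b,None,fx=2,fy=2,interpolation=2)
a=cv2.resize(d["scene"]["image"][180:305,230:430],(800,500),interpolation=2)
b=cv2.resize(d["side"]["image"][225:365,270:420],(640,597),interpolation=2)
cv2.imwrite("pics/c1.png",a);cv2.imwrite("pics/c2.png",b)
```

```text
(no output)
```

View pics/c1.png

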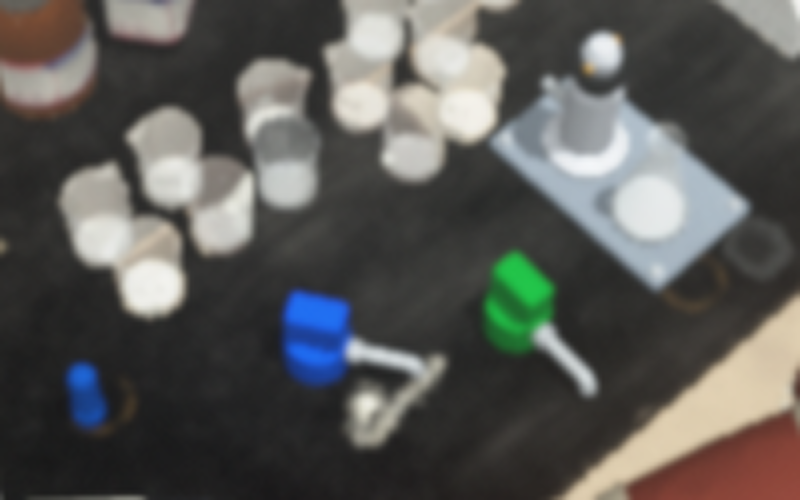

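View pics/c2.png

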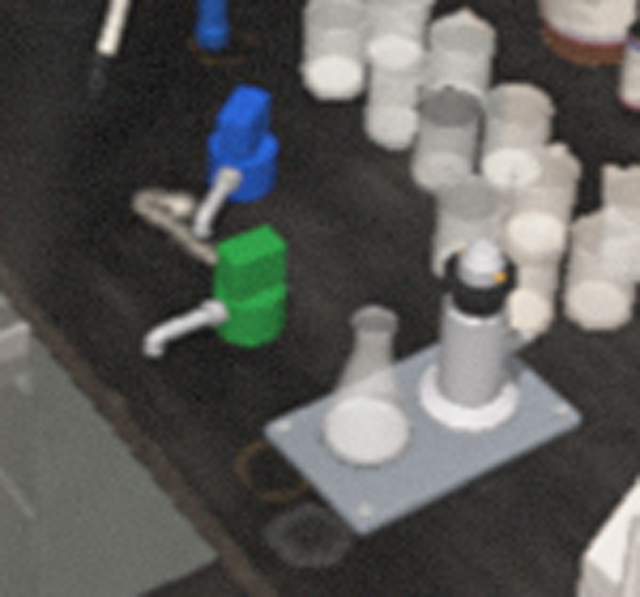

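```bash
cat > h.py <<'E'
import numpy as np,cv2
def K(f): return np.array([[f["fx"],0,f["cx"]],[0,f["fy"],f["cy"]],[0,0,1.]])
def ray(f,uv):
    uv=np.array(uv,float).reshape(-1,1,2)
    n=cv2.undistortPoints(uv,K(f),np.array(f["dist"])).reshape(-1,2)
    T=np.array(f["cam_to_world"]); d=np.c_[n,np.ones(len(n))]@T[:3,:3].T
    return T[:3,3],d
def onz(f,uv,z):
    o,d=ray(f,uv); return o+d*((z-o[2])/d[:,2])[:,None]
def tri(fs,uvs):
    A=np.zeros((3,3));b=np.zeros(3);L=[]
    for f,uv in zip(fs,uvs):
        o,d=ray(f,uv);d=d[0]/np.linalg.norm(d[0]);P=np.eye(3)-np.outer(d,d);A+=P;b+=P@o;L.append((P,o))
    p=np.linalg.solve(A,b);return p,[np.linalg.norm(P@(p-o)) for P,o in L]
def proj(f,p):
    T=np.linalg.inv(np.array(f["cam_to_world"]))
    return cv2.projectPoints(np.array(p,float).reshape(-1,1,3),cv2.Rodrigues(T[:3,:3])[0],T[:3,3],K(f),np.array(f["dist"]))[0].reshape(-1,2)
def cloud(f):
    v,u=np.mgrid[0:480,0:640]
    n=cv2.undistortPoints(np.c_[u.ravel(),v.ravel()].astype(float).reshape(-1,1,2),K(f),np.array(f["dist"])).reshape(-1,2)
    z=f["z_map"].ravel();P=np.c_[n*z[:,None],z];T=np.array(f["cam_to_world"])
    return (P@T[:3,:3].T+T[:3,3]).reshape(480,640,3)
def mask(f,lo,hi):
    return cv2.inRange(cv2.cvtColor(f["image"],cv2.COLOR_BGR2HSV),np.array(lo),np.array(hi))
E
python3 - <<'E'
import pickle
from h import *
d=pickle.load(open("f0.pkl","rb"))
S,D=d["scene"],d["side"]
# plate corners, scene crop scale 4 (+230,180); side crop scale 4.267 (+270,225)
sc=lambda x,y:(230+x/4,180+y/4); sd=lambda x,y:(270+x/4.267,225+y/4.267)
print("plate scene",onz(S,[sc(750,207),sc(658,290),sc(490,142)],.01).round(3).tolist())
print("plate side",onz(D,[sd(265,432),sd(362,532),sd(582,415)],.01).round(3).tolist())
print("stubtop",tri([S,D],[sc(603,47),sd(484,247)]))
print("ring",onz(S,[sc(587,145)],.012),onz(D,[sd(470,393)],.012))
print("flaskfoot",onz(S,[sc(650,207)],.012),onz(D,[sd(366,430)],.012), "mouth",onz(S,[sc(668,138)],.115),onz(D,[sd(374,318)],.115))
for n,f in (("S",S),("D",D)):
    m=mask(f,(105,120,80),(128,255,255));C=cloud(f)
    k,l,st,ce=cv2.connectedComponentsWithStats(m)
    for i in range(1,k):
        if st[i][4]>40:
            P=C[l==i];print(n,st[i],ce[i],np.median(P,0).round(3),P.max(0).round(3),P.min(0).round(3))
print("tip",tri([S,D],[sc(425,368),sd(203,232)]), "spoutroot",tri([S,D],[sc(352,348),sd(232,178)]))
E
```

```text
plate scene [[0.427, -0.109, 0.01], [0.422, -0.001, 0.01], [0.606, 0.003, 0.01]]
plate side [[0.424, -0.008, 0.01], [0.428, -0.114, 0.01], [0.614, -0.106, 0.01]]
stubtop (array([ 0.55646147, -0.05260798,  0.14494386]), [np.float64(0.0022682216783051355), np.float64(0.0022682216783052787)])
ring [[ 0.55203396 -0.05229426  0.012     ]] [[ 0.56114811 -0.05158945  0.012     ]]
flaskfoot [[ 0.47801911 -0.04884769  0.012     ]] [[ 0.48109777 -0.04308658  0.012     ]] mouth [[ 0.47664612 -0.04712752  0.115     ]] [[ 0.47998096 -0.04421712  0.115     ]]
S [289 133  15  15 176] [296.125      140.01704545] [0.878 0.004 0.14 ] [0.969 0.025 0.149] [ 0.858 -0.044  0.055]
S [300 252  18  25 369] [308.41192412 263.63143631] [0.551 0.237 0.044] [0.612 0.661 1.353] [ 0.029  0.182 -0.007]
S [246 270  11  17 130] [251.05384615 278.22307692] [0.627 0.391 0.039] [0.675 0.402 0.077] [ 0.618  0.365 -0.003]
D [316 217   8  20 117] [319.39316239 226.77777778] [0.629 0.384 0.035] [0.679 0.479 0.073] [ 0.617  0.37  -0.008]
D [450 233  16  16 192] [457.359375 240.71875 ] [ 0.875 -0.008  0.138] [0.908 0.019 1.23 ] [-0.26  -0.986  0.113]
D [318 245  18  28 325] [327.07692308 258.00615385] [0.553 0.218 0.04 ] [0.636 0.332 1.23 ] [-0.26  -0.986 -0.007]
tip (array([0.49138184, 0.17971814, 0.01424758]), [np.float64(0.0017198451479741104), np.float64(0.0017198451479742392)]) spoutroot (array([0.5371986 , 0.21239574, 0.02183997]), [np.float64(0.001674378865234696), np.float64(0.0016743788652347218)])
```

Run:
```python
import pickle
from h import *
from rig import kinematics,readout
d=pickle.load(open("f0.pkl","rb"))
for n in ("scene","side"):
    f=d[n];C=cloud(f)
    m=mask(f,(50,120,60),(75,255,255))
    k,l,st,ce=cv2.connectedComponentsWithStats(m)
    for i in range(1,k):
        if st[i][4]>40: print(n,"green",ce[i].round(),np.median(C[l==i],0).round(3))
    # tall stuff
    x,y,z=C[...,0],C[...,1],C[...,2]
    for zt in (.12,.18,.25,.32):
        mm=(z>zt)&(z<.6)&(x>.4)&(x<1.0)&(y>-.5)&(y<.5)&(f["z_map"]>0)
        if mm.sum()>20: print(n,zt,mm.sum(),x[mm].min().round(2),np.percentile(x[mm],5).round(2),y[mm].min().round(2),np.percentile(y[mm],95).round(2),y[mm].max().round(2))
    # clamp near spout
    print(n,C[278:286,320:335].reshape(-1,3)[::20].round(3).tolist() if n=="scene" else "")
D=np.pi/180
for p,yaws in (((.555,.225,.25),(-55,125)),((.557,-.052,.25),(-66+90,-102+90,-185+90,-66-90,-102-90,-185-90,-195-90))):
    for y in yaws:
        q=kinematics.solve_ik(p,[np.pi,0,y*D]); print(p,y,None if q is None else np.round(q,2))
```

```text
scene green [359. 255.] [0.474 0.108 0.05 ]
scene green [218. 369.] [0.47  0.62  0.048]
scene 0.12 8234 0.47 0.55 -0.5 0.15 0.27
scene 0.18 2293 0.66 0.69 -0.5 -0.24 0.25
scene 0.25 1231 0.79 0.8 -0.38 -0.24 -0.24
scene 0.32 514 0.8 0.81 -0.38 -0.24 -0.24
scene [[0.512, 0.225, -0.0], [0.5, 0.216, -0.002], [0.488, 0.206, -0.003], [0.5, 0.236, 0.005], [0.489, 0.226, 0.003], [0.476, 0.217, 0.002]]
side green [247. 207.] [0.469 0.605 0.043]
side green [329. 292.] [0.473 0.086 0.042]
side 0.12 13008 0.5 0.55 -0.5 0.01 0.27
side 0.18 4488 0.65 0.69 -0.5 -0.25 0.24
side 0.25 2400 0.79 0.8 -0.38 -0.25 -0.24
side 0.32 938 0.8 0.81 -0.38 -0.25 -0.24
side 
(0.555, 0.225, 0.25) -55 [-0.78  0.56  0.59  1.55 -0.33  1.14 -1.07]
(0.555, 0.225, 0.25) 125 [-0.3   0.51 -0.19  1.53  0.1   1.11  1.67]
(0.557, -0.052, 0.25) 24 [-0.21  0.47  0.41  1.65 -0.21  1.06  0.68]
(0.557, -0.052, 0.25) -12 [-0.28  0.48  0.52  1.66 -0.27  1.08  0.11]
(0.557, -0.052, 0.25) -95 [-0.47  0.56  0.86  1.66 -0.46  1.13 -1.15]
(0.557, -0.052, 0.25) -156 [-0.59  0.67  1.14  1.67 -0.64  1.23 -2.03]
(0.557, -0.052, 0.25) -192 [ 0.71  0.67 -1.15  1.63  0.64  1.27  2.37]
(0.557, -0.052, 0.25) -275 [-0.11  0.45  0.25  1.65 -0.12  1.06  1.66]
(0.557, -0.052, 0.25) -285 [-0.13  0.45  0.28  1.65 -0.14  1.06  1.5 ]
```

Run:
```python
from rig import arm, kinematics, readout, eyes
import cv2,numpy as np,pickle
D=np.pi/180
arm.movep([.597,.255,.20],[np.pi,0,-55*D])
f=eyes.get_image("wrist");cv2.imwrite("pics/w1.png",f["image"]);pickle.dump(f,open("w1.pkl","wb"))
s=readout.state();print(s["t"],s["tool_pos"],s["eef_rot"],s["ft_force"],s["joint_positions"])
```

```text
2.1167 [0.59627379 0.25688505 0.19982529] [-3.14157426e+00  1.27390789e-03 -9.56859474e-01] [ 0.23848308 -0.51023675  0.37994635] [-0.74916963  0.68472771  0.56468316  1.46242759 -0.38937203  1.10757517
 -1.06838154]
```

View pics/w1.png

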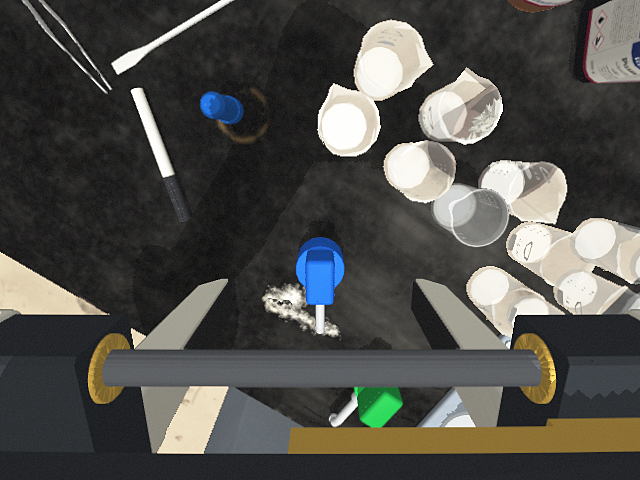

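Run:
```python
import pickle
from h import *
f=pickle.load(open("w1.pkl","rb"));C=cloud(f)
cv2.imwrite("pics/w1c.png",cv2.resize(f["image"][225:345,240:400],(800,600),interpolation=2))
m=mask(f,(100,120,60),(128,255,255))>0
m[:225]=0;m[310:]=0
z=C[...,2]
top=m&(z>.066)&(z<.082)
P=C[top];print("top",top.sum(),np.median(z[top]))
r=cv2.minAreaRect(P[:,:2].astype(np.float32)*1000);print(r)
px=np.argwhere(top)[:,::-1];r2=cv2.minAreaRect(px.astype(np.float32));print(r2)
b=cv2.boxPoints(r2);print(onz(f,b,.073).round(4).tolist(), onz(f,[r2[0]],.073))
sk=m&(z>.028)&(z<.044);print("skirt top",sk.sum(),np.median(z[sk]))
(c,rad)=cv2.minEnclosingCircle(C[sk][:,:2].astype(np.float32)*1000);print(c,rad)
```

```text
top 1289 0.07290341937677014
((558.17626953125, 232.86741638183594), (43.68852233886719, 26.885345458984375), 35.082061767578125)
((319.5, 281.0), (46.0, 29.0), 90.0)
[[0.5702, 0.2569, 0.073], [0.585, 0.236, 0.073], [0.5489, 0.21, 0.073], [0.5335, 0.2317, 0.073]] [[0.5597672  0.23390429 0.073     ]]
skirt top 740 0.03609196553789554
(557.8587036132812, 232.74749755859375) 24.953290939331055
```

View pics/w1c.png

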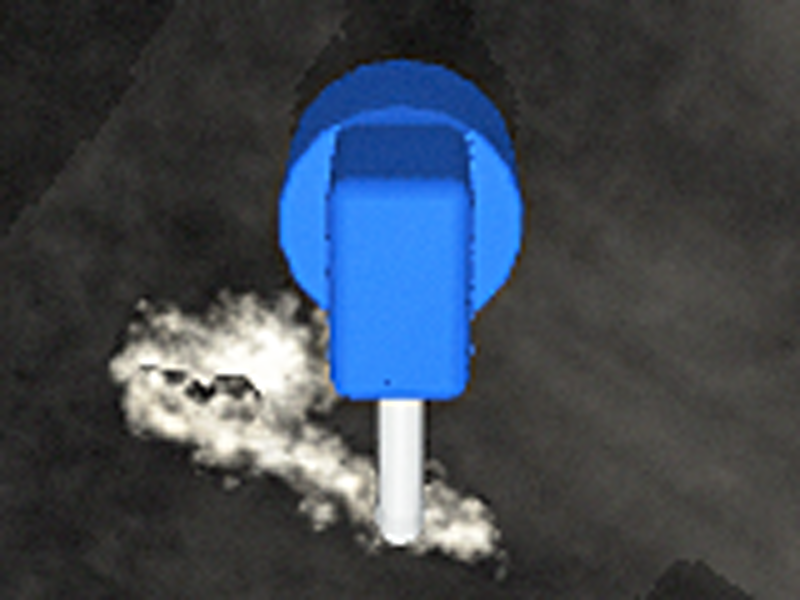

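Run:
```python
from rig import arm, kinematics, readout, eyes
import cv2,numpy as np,pickle
D=np.pi/180
arm.movep([.572,.026,.25],[np.pi,0,-12*D])
s=readout.state();print(s["t"],s["tool_pos"])
arm.sleep(.15)
f=eyes.get_image("wrist");cv2.imwrite("pics/w2.png",f["image"]);pickle.dump(f,open("w2.pkl","wb"))
s=readout.state();print(s["t"],s["tool_pos"],s["eef_rot"],s["ft_force"],s["joint_positions"])
```

```text
3.05 [0.57213896 0.02795616 0.2498024 ]
3.25 [0.57209334 0.02801204 0.2493441 ] [-3.14144661e+00  1.01465503e-03 -2.06536739e-01] [-0.39500936  0.57783058  0.71702656] [-0.34253504  0.48684749  0.40028184  1.61774519 -0.20854795  1.08039002
 -0.09168664]
```

View pics/w2.png

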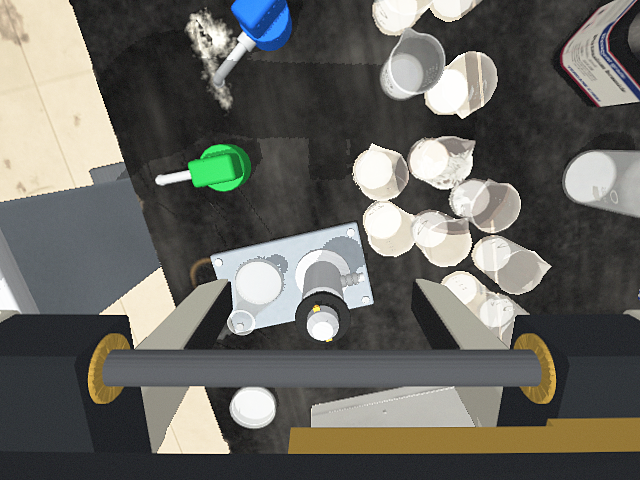

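Run:
```python
import pickle
from h import *
f=pickle.load(open("w2.pkl","rb"));C=cloud(f)
cv2.imwrite("pics/w2c.png",cv2.resize(f["image"][225:345,200:360],(800,600),interpolation=2))
z=C[...,2]
roi=np.zeros(z.shape,bool);roi[285:350,290:360]=1
for lo,hi,n in ((.1435,.149,"top"),(.122,.128,"gasket")):
    m=roi&(z>lo)&(z<hi);P=C[m];c,r=cv2.minEnclosingCircle(P[:,:2].astype(np.float32)*1000)
    print(n,m.sum(),np.median(P,0),c,r)
m=mask(f,(15,120,100),(35,255,255));m[~roi]=0
k,l,st,ce=cv2.connectedComponentsWithStats(m)
for i in range(1,k):
    print(st[i],ce[i],C[l==i].mean(0).round(4),onz(f,[ce[i]],.133).round(4))
```

```text
top 404 [ 0.5572097  -0.04883309  0.14583551] (557.0970458984375, -49.48019790649414) 10.954833984375
gasket 1327 [ 0.55998677 -0.04204935  0.12507252] (557.3103637695312, -49.962860107421875) 26.06024169921875
[313 305   7   7  39] [315.84615385 307.82051282] [ 0.5546 -0.0336  0.1334] [[ 0.5545 -0.0338  0.133 ]]
[326 339   7   3  12] [328.75 340.  ] [ 0.5616 -0.0531  0.1574] [[ 0.5593 -0.0678  0.133 ]]
```

View pics/w2c.png

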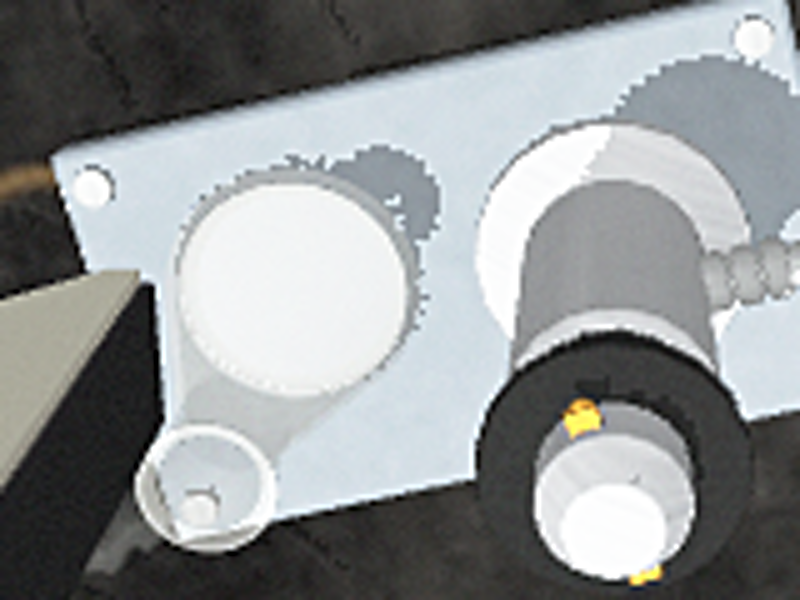

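Run:
```python
import pickle
from h import *
f=pickle.load(open("w2.pkl","rb"));C=cloud(f);z=C[...,2]
p=lambda x,y:(200+x/5,225+y/5)
A=onz(f,[p(55,155),p(790,0),p(93,188),p(753,38)],.01);print(A.round(4).tolist())
for a,b in((0,1),(2,3)):
    v=A[b]-A[a];print("yaw",np.degrees(np.arctan2(v[1],v[0])))
print("mouth",onz(f,[p(205,487)],.115),"w",onz(f,[p(135,487),p(275,487),p(205,422),p(205,552)],.115).round(4).tolist())
print("foot",onz(f,[p(293,288)],.012),onz(f,[p(180,288),p(407,288)],.012).round(4).tolist())
roi=np.zeros(z.shape,bool);roi[300:345,222:262]=1
for lo,hi in((.112,.117),(.1,.12)):
    m=roi&(z>lo)&(z<hi)
    if m.sum()>3:
        c,r=cv2.minEnclosingCircle(C[m][:,:2].astype(np.float32)*1000);print(lo,m.sum(),c,r,C[m].mean(0))
w1=pickle.load(open("w1.pkl","rb"))
m=mask(f,(100,120,60),(128,255,255))>0;m[60:]=0
for zl,zh in((.07,.076),(.032,.04)):
    t=m&(z>zl)&(z<zh); print(cv2.minAreaRect(C[t][:,:2].astype(np.float32)*1000),cv2.minEnclosingCircle(C[t][:,:2].astype(np.float32)*1000))
S=pickle.load(open("f0.pkl","rb"))
```

```text
[[0.4285, 0.0007, 0.01], [0.6113, 0.0022, 0.01], [0.4352, -0.0094, 0.01], [0.6009, -0.0051, 0.01]]
yaw 0.4812862849018475
yaw 1.4756173902439609
mouth [[ 0.47885367 -0.04297943  0.115     ]] w [[0.4657, -0.0403, 0.115], [0.492, -0.0457, 0.115], [0.4825, -0.0297, 0.115], [0.4751, -0.0565, 0.115]]
foot [[ 0.47730366 -0.04429803  0.012     ]] [[0.4497, -0.0386, 0.012], [0.5051, -0.0501, 0.012]]
0.112 252 (478.0574645996094, -42.99251937866211) 14.298644065856934 [ 0.47773049 -0.04434618  0.11392825]
0.1 504 (478.0574645996094, -42.99251937866211) 14.298644065856934 [ 0.47775137 -0.04415908  0.10988514]
((693.7689819335938, 181.45579528808594), (23.420917510986328, 330.9649353027344), 73.74330139160156) ((692.7230224609375, 177.8412322998047), 165.66574096679688)
((559.4270629882812, 220.95692443847656), (49.523780822753906, 26.686864852905273), 11.024055480957031) ((557.2999877929688, 231.8753662109375), 24.762340545654297)
```

```bash
cat >> h.py <<'E'
D=np.pi/180
def st():
    from rig import readout
    s=readout.state()
    e=s["eef_rot"];yaw=np.degrees(e[2])
    print("t%.2f p%s yaw%.2f F%s M%s w%.4f"%(s["t"],np.round(np.array(s["tool_pos"])*1000,2).tolist(),yaw,np.round(s["ft_force"],1).tolist(),np.round(s["wrist_torque"],2).tolist(),s["grip_width"]),flush=True)
    return s
E
python3 - <<'E'
from rig import arm, eyes
from h import *
import pickle
o=[np.pi,0,-54.9*D]
arm.movep([.558,.2325,.125],o); s=st()
b=np.array([.558,.2325])-np.array(s["tool_pos"])[:2]
x,y=np.array([.558,.2325])+b
arm.move_l([x,y,.041],o,velocity=.1); st()
f=eyes.get_image("wrist");cv2.imwrite("pics/w3.png",f["image"]);pickle.dump(f,open("w3.pkl","wb"))
f=eyes.get_image("side");cv2.imwrite("pics/s3.png",cv2.resize(f["image"][180:320,260:400],(600,600),interpolation=2))
E
```

```text
t4.21 p[558.83, 231.38, 125.51] yaw-54.91 F[1.1, -0.5, -0.6] M[-0.07, 0.17, -0.02] w0.0931
t5.20 p[557.84, 233.61, 41.65] yaw-54.91 F[0.8, 0.6, -0.2] M[-0.05, 0.08, 0.01] w0.0933
```

View pics/w3.png

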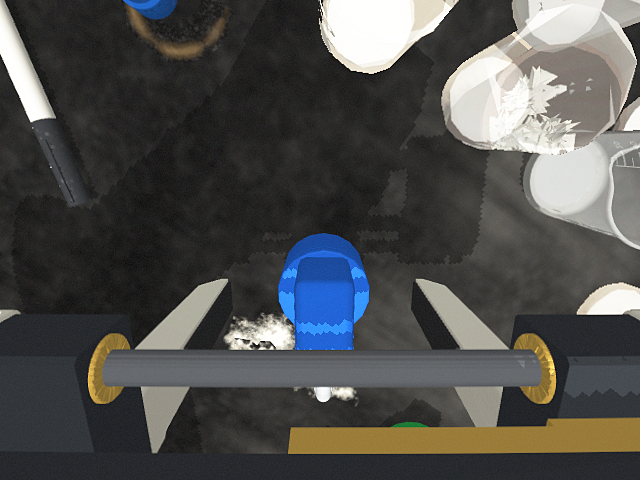

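View pics/s3.png

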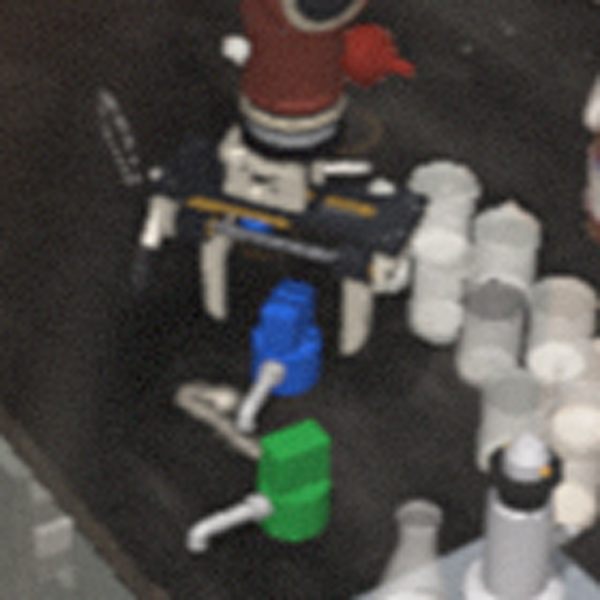

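Run:
```python
from rig import arm, eyes
from h import *
arm.sleep(.2);st()
arm.close(f_grip=35);st()
arm.move_l([.558,.2325,.10],None,velocity=.15);st()
arm.sleep(.3);st()
f=eyes.get_image("side");cv2.imwrite("pics/s4.png",cv2.resize(f["image"][160:300,260:400],(600,600),interpolation=2))
f=eyes.get_image("wrist");cv2.imwrite("pics/w4.png",f["image"])
```

```text
t5.50 p[557.39, 233.76, 41.44] yaw-54.89 F[-0.3, -0.4, -0.2] M[-0.03, 0.06, 0.0] w0.0926
t6.55 p[557.39, 233.32, 41.0] yaw-54.91 F[-0.1, -1.2, -0.5] M[-0.19, 0.01, -0.05] w0.0257
t7.09 p[557.15, 232.7, 99.47] yaw-54.88 F[0.5, -0.1, -1.8] M[-0.03, 0.2, -0.0] w0.0256
t7.39 p[557.43, 232.33, 99.02] yaw-54.90 F[-0.4, 0.0, -1.4] M[-0.1, 0.16, 0.03] w0.0256
```

View pics/w4.png

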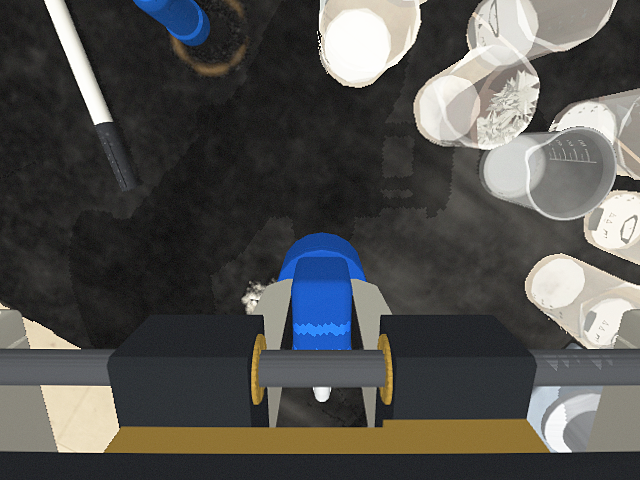

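View pics/s4.png

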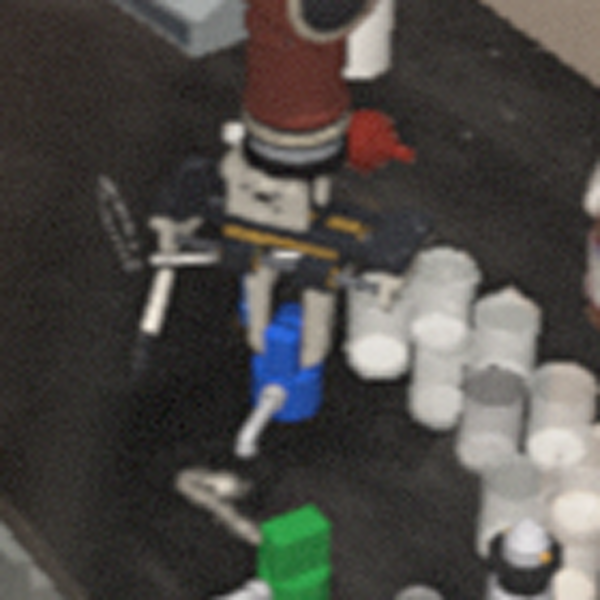

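Run:
```python
from rig import arm, eyes
from h import *
arm.move_l([.558,.2325,.22],None,velocity=.25)
o=[np.pi,0,-4*D]
arm.movep([.5572,-.0497,.225],o);st()
arm.sleep(.3);st()
for n,(a,b,c,d) in (("side",(220,340,320,440)),("scene",(150,250,320,420))):
    f=eyes.get_image(n);cv2.imwrite(f"pics/{n}5.png",cv2.resize(f["image"][a:b,c:d],(600,600),interpolation=2))
```

```text
t9.26 p[556.94, -48.04, 223.82] yaw-3.93 F[0.0, -0.0, -1.3] M[-0.08, 0.09, -0.0] w0.0255
t9.56 p[557.34, -48.65, 224.83] yaw-3.90 F[-0.4, 0.3, -1.5] M[-0.08, 0.03, 0.0] w0.0258
```

View pics/side5.png

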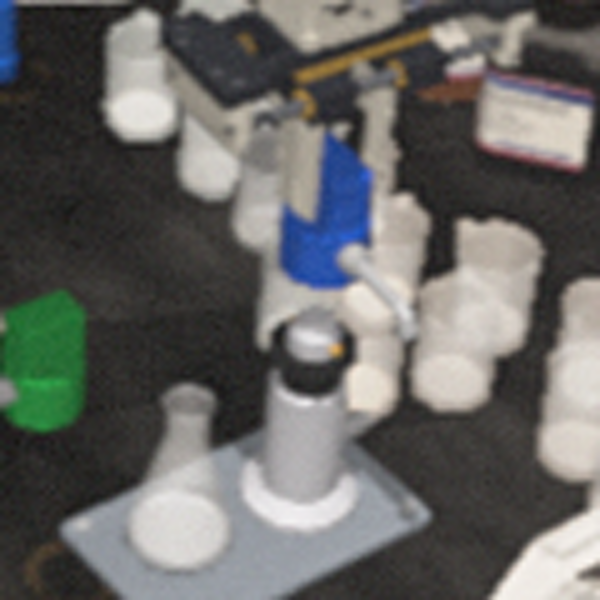

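View pics/scene5.png

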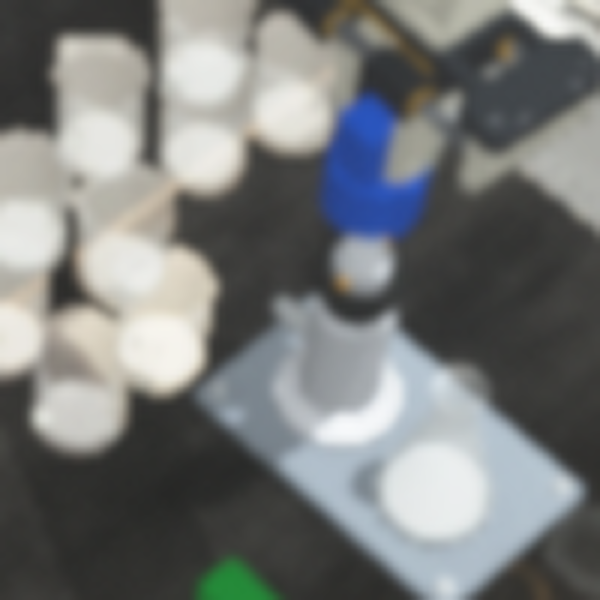

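Run:
```python
from rig import arm, eyes, readout
from h import *
o=[np.pi,0,-4*D]
c=np.array([.5572,-.0505])
for z,sf in ((.190,4),(.182,4),(.177,3),(.172,3),(.167,3)):
    hit=arm.move_l([c[0],c[1],z],o,velocity=.03,stop_force=sf)
    print(z,hit,"head z",end=" ");s=st()
    if hit: break
```

```text
0.19 False head z t10.97 p[557.39, -50.54, 190.21] yaw-4.00 F[0.6, -0.4, -1.4] M[-0.01, 0.09, 0.08] w0.0261
0.182 False head z t11.39 p[557.03, -50.45, 181.7] yaw-4.00 F[0.3, 0.2, -1.2] M[-0.07, 0.07, 0.01] w0.0262
0.177 False head z t11.71 p[557.07, -50.5, 176.73] yaw-4.00 F[-1.2, 0.6, -2.6] M[-0.1, 0.07, 0.01] w0.0259
0.172 False head z t12.03 p[557.17, -50.55, 171.74] yaw-4.00 F[0.5, -0.2, -1.8] M[-0.05, 0.11, 0.04] w0.0258
0.167 False head z t12.34 p[557.15, -50.48, 166.72] yaw-4.00 F[-1.2, 0.6, -2.1] M[0.02, 0.18, -0.01] w0.0256
```

Run:
```python
from rig import arm, eyes, readout
from h import *
c=np.array([.5572,-.0505])
arm.move_l([c[0],c[1],.1640],[np.pi,0,-4*D],velocity=.02,stop_force=9);st()
arm.move_l([c[0],c[1],.1638],[np.pi,0,-10*D],velocity=.01);st()
arm.move_l([c[0],c[1],.1636],[np.pi,0,-16*D],velocity=.01);st()
```

```text
t12.64 p[557.23, -50.45, 164.31] yaw-4.00 F[-0.8, 0.7, 2.2] M[0.13, 0.47, -0.01] w0.0259
t12.90 p[557.21, -50.49, 164.17] yaw-9.88 F[-2.1, 0.5, 3.8] M[0.06, 0.7, -0.07] w0.0258
t13.16 p[557.35, -50.46, 163.85] yaw-15.80 F[-1.8, 0.3, 3.8] M[0.1, 0.64, -0.05] w0.0258
```

Run:
```python
from rig import arm, eyes, readout
from h import *
c=np.array([.5572,-.0505]);z=.1634
for y in (-21,-26,-31,-36,-41):
    if y<-21: z-=.0031*5*D
    arm.move_l([c[0],c[1],z],[np.pi,0,y*D],velocity=.01)
    print("cmd z %.2f"%(z*1e3),end=" ");s=st()
    if abs(s["ft_force"][2]+1.4)>14 or abs(s["wrist_torque"][2])>.6: print("STOP");break
```

```text
cmd z 163.40 t13.41 p[557.47, -50.53, 163.56] yaw-20.79 F[-0.4, 0.0, 3.3] M[0.05, 0.54, -0.1] w0.0257
cmd z 163.13 t13.66 p[557.54, -50.67, 163.26] yaw-25.79 F[0.1, 0.5, 4.1] M[-0.01, 0.44, 0.03] w0.0258
cmd z 162.86 t13.91 p[557.47, -50.67, 162.96] yaw-30.79 F[-0.4, -0.7, 2.5] M[-0.02, 0.43, -0.02] w0.0260
cmd z 162.59 t14.16 p[557.53, -50.67, 162.72] yaw-35.79 F[-0.7, 0.5, 3.1] M[-0.12, 0.42, -0.03] w0.0256
cmd z 162.32 t14.41 p[557.58, -50.7, 162.49] yaw-40.79 F[-0.4, -0.9, 3.9] M[-0.12, 0.26, -0.09] w0.0259
```

Run:
```python
from rig import arm, eyes, readout
from h import *
c=np.array([.5572,-.0505]);z=.1624
for y in range(-46,-87,-5):
    arm.move_l([c[0],c[1],z],[np.pi,0,y*D],velocity=.01)
    print("cmd z %.2f"%(z*1e3),end=" ");s=st()
    fz=s["ft_force"][2]
    if fz<0: z-=.0004
    if fz<-4: z-=.0004
    if abs(fz+1.4)>12 or abs(s["wrist_torque"][2])>.6: print("STOP");break
f=eyes.get_image("wrist");cv2.imwrite("pics/w6.png",f["image"])
for n,(a,b,e,d) in (("side",(220,340,320,440)),("scene",(150,250,320,420))):
    f=eyes.get_image(n);cv2.imwrite(f"pics/{n}6.png",cv2.resize(f["image"][a:b,e:d],(600,600),interpolation=2))
```

```text
cmd z 162.40 t14.66 p[557.61, -50.74, 162.55] yaw-45.79 F[0.4, -0.9, 3.6] M[-0.18, 0.25, 0.01] w0.0255
cmd z 162.40 t14.91 p[557.53, -50.69, 162.51] yaw-50.79 F[-0.3, -0.4, 4.2] M[-0.21, 0.2, -0.05] w0.0258
cmd z 162.40 t15.16 p[557.39, -50.57, 162.43] yaw-55.79 F[0.5, -0.4, 4.6] M[-0.24, 0.22, -0.07] w0.0261
cmd z 162.40 t15.41 p[557.31, -50.42, 162.42] yaw-60.79 F[0.4, -2.0, 4.0] M[-0.15, 0.12, -0.01] w0.0256
cmd z 162.40 t15.66 p[557.3, -50.34, 162.4] yaw-65.79 F[0.1, -1.1, 3.6] M[-0.09, 0.19, -0.03] w0.0259
cmd z 162.40 t15.91 p[557.3, -50.32, 162.28] yaw-70.79 F[0.7, -0.2, 3.6] M[-0.08, 0.08, -0.13] w0.0260
cmd z 162.40 t16.16 p[557.31, -50.32, 162.17] yaw-75.80 F[0.6, -0.3, 1.2] M[-0.02, -0.08, -0.06] w0.0259
cmd z 162.40 t16.41 p[557.23, -50.24, 162.0] yaw-80.80 F[1.9, -0.4, -0.2] M[-0.05, -0.37, -0.07] w0.0255
cmd z 162.00 t16.66 p[557.23, -50.2, 161.79] yaw-85.80 F[1.9, -0.1, -0.6] M[0.06, -0.31, -0.07] w0.0259
```

View pics/side6.png

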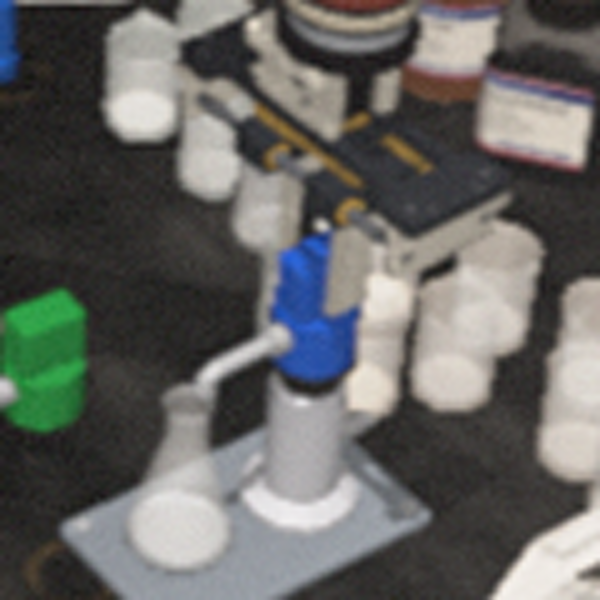

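View pics/w6.png

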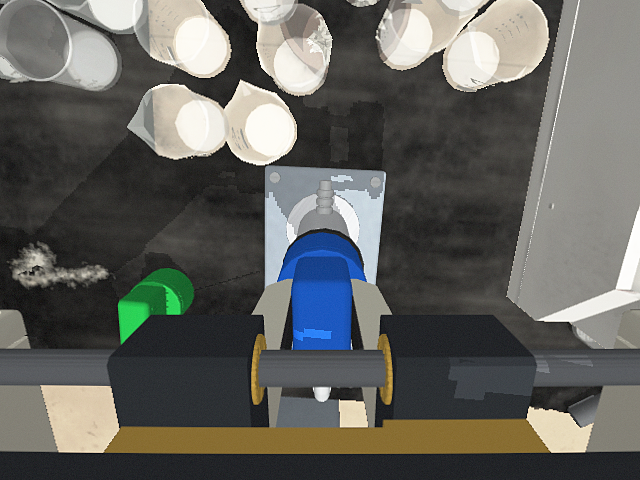

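Run:
```python
from rig import arm, eyes, readout
from h import *
import pickle
c=np.array([.5572,-.0505])
for y,z in ((-90.2,.1615),(-94.7,.1613)):
    arm.move_l([c[0],c[1],z],[np.pi,0,y*D],velocity=.01);st()
arm.sleep(.2);st()
arm.let_go();st()
arm.move_l([c[0],c[1],.25],None,velocity=.15);st()
# view: offset so head sits in the clear part of the picture (spout points to tool +y = world -x)
arm.movep([.64,-.055,.27],[np.pi,0,-94.7*D]);arm.sleep(.2);st()
f=eyes.get_image("wrist");cv2.imwrite("pics/w7.png",f["image"]);pickle.dump(f,open("w7.pkl","wb"))
```

```text
t17.06 p[557.27, -50.21, 161.55] yaw-90.07 F[1.2, 0.4, 0.0] M[0.24, -0.34, -0.11] w0.0256
t17.31 p[557.38, -50.26, 161.35] yaw-94.54 F[2.1, 0.5, -1.2] M[0.28, -0.42, -0.04] w0.0254
t17.51 p[557.37, -50.24, 161.35] yaw-94.61 F[2.4, 0.2, -0.6] M[0.33, -0.47, -0.1] w0.0261
t18.67 p[557.18, -50.49, 161.28] yaw-94.70 F[0.1, -0.2, 0.4] M[-0.0, 0.19, 0.03] w0.0929
t19.41 p[556.6, -50.07, 249.21] yaw-94.69 F[-0.3, -0.6, -0.5] M[0.03, 0.18, -0.03] w0.0931
t20.04 p[638.8, -54.99, 269.54] yaw-94.76 F[-0.5, 0.4, 0.7] M[-0.05, 0.15, -0.02] w0.0932
```

View pics/w7.png

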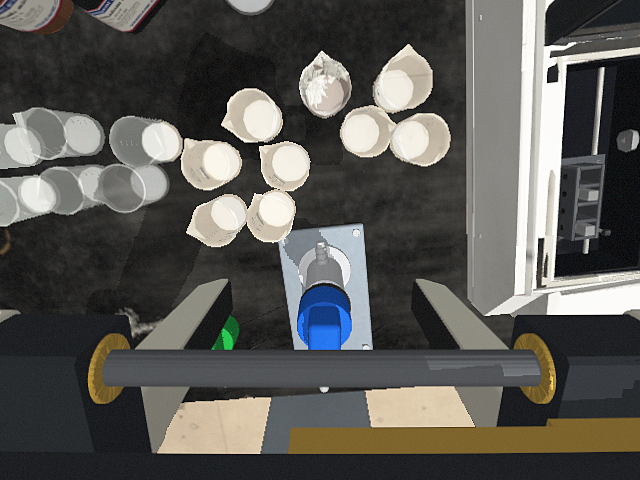

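Run:
```python
from rig import arm, eyes, readout
from h import *
import pickle
arm.movep([.52,.05,.27],[np.pi,0,-5*D]);arm.sleep(.2);st()
f=eyes.get_image("wrist");cv2.imwrite("pics/w8.png",cv2.resize(f["image"][205:345,230:416],(797,600),interpolation=2));pickle.dump(f,open("w8.pkl","wb"))
f=eyes.get_image("side");pickle.dump(f,open("d8.pkl","wb"));cv2.imwrite("pics/d8.png",cv2.resize(f["image"][260:340,330:430],(800,640)[:2],interpolation=2)[:600])
```

```text
t21.37 p[520.39, 49.38, 269.81] yaw-5.09 F[0.4, 0.4, -0.1] M[-0.07, 0.06, 0.05] w0.0930
```

View pics/w8.png

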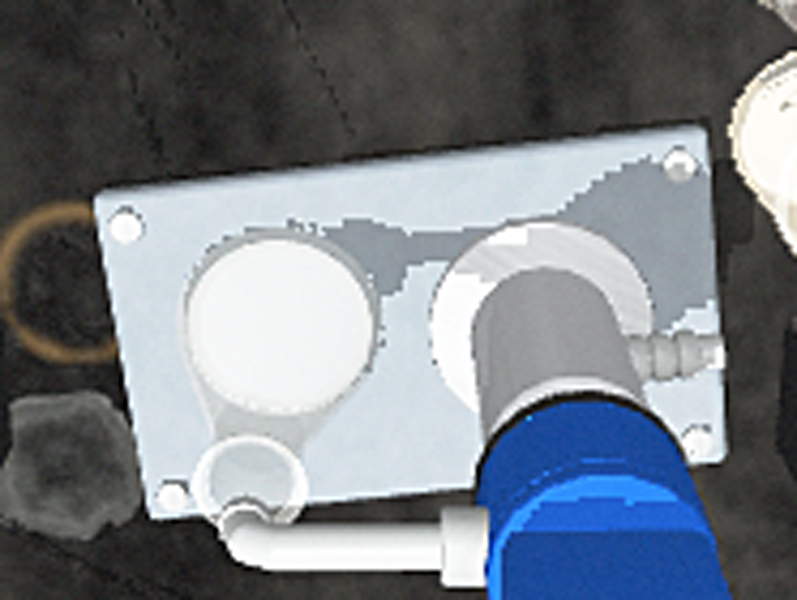

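View pics/d8.png

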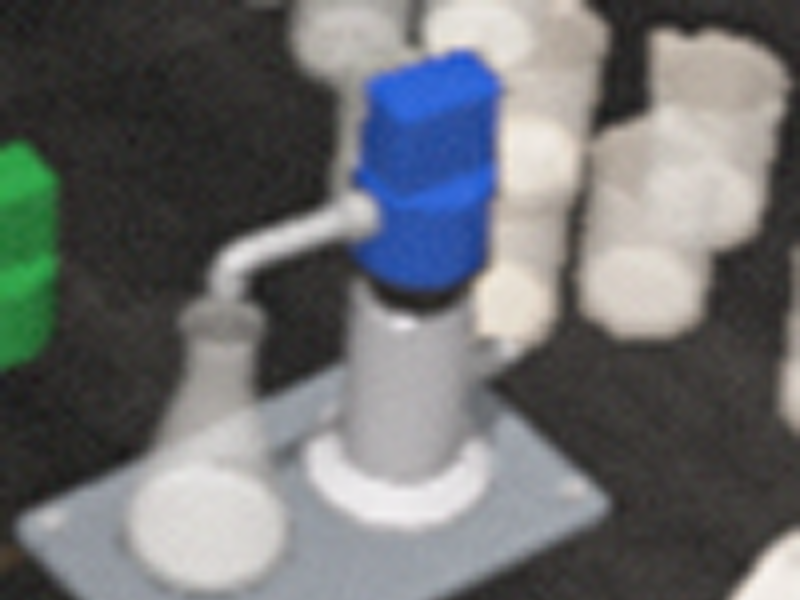

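Run:
```python
import pickle
from h import *
f=pickle.load(open("w8.pkl","rb"));C=cloud(f);z=C[...,2]
s=797/186
p=lambda x,y:(230+(x+.5)/s-.5,205+(y+.5)/s-.5)
print("mouth",onz(f,[p(250.5,482)],.115).round(4), onz(f,[p(194,482),p(307,482),p(250,436),p(250,528)],.115).round(4).tolist())
print("tip",onz(f,[p(240,520),p(246,522)],.130).round(4))
a=onz(f,[p(440,545),p(280,545)],.142);v=a[1]-a[0];print("spout axis",a.round(4).tolist(),np.degrees(np.arctan2(v[1],v[0])))
# steel tube via cloud
u0,v0=map(int,p(225,500));u1,v1=map(int,p(478,590))
R=np.zeros(z.shape,bool);R[v0:v1,u0:u1]=1
m=R&(z>.136)&(z<.152);P=C[m][:,:2];print(m.sum(),z[m].max())
vx,vy,x0,y0=cv2.fitLine(P.astype(np.float32),cv2.DIST_HUBER,0,1e-4,1e-4).ravel();print("line",np.degrees(np.arctan2(vy,vx)),x0,y0)
m=R&(z>.126)&(z<.137);print("low",m.sum(),C[m].mean(0),C[m].min(0))
b=mask(f,(100,120,60),(128,255,255))>0
sk=b&(z>.15)&(z<.162);print("skirt top",sk.sum(),np.median(z[sk]),cv2.minEnclosingCircle(C[sk][:,:2].astype(np.float32)*1000))
r=np.zeros(z.shape,bool);r[300:345,228:300]=1
m=(z>.111)&(z<.1165)&(C[...,0]>.46)&(C[...,0]<.497)&(C[...,1]<-.02)&(C[...,1]>-.07);print("rim",m.sum(),cv2.minEnclosingCircle(C[m][:,:2].astype(np.float32)*1000))
# side
d=pickle.load(open("d8.pkl","rb"));q=lambda x,y:(330+(x+.5)/8-.5,260+(y+.5)/8-.5)
print("side mouth",onz(d,[q(224,320)],.115),"tip",onz(d,[q(226,298)],.130))
```

```text
mouth [[ 0.4788 -0.0416  0.115 ]] [[0.4654, -0.0405, 0.115], [0.4922, -0.0428, 0.115], [0.4801, -0.0297, 0.115], [0.4773, -0.0538, 0.115]]
tip [[ 0.4776 -0.0432  0.13  ]
 [ 0.4789 -0.0438  0.13  ]]
spout axis [[0.5228, -0.0466, 0.142], [0.4877, -0.0434, 0.142]] 174.9484632982525
702 0.1517143026626661
line -3.6767612 0.5059145 -0.042441554
low 49 [ 0.47986373 -0.03847107  0.13366762] [ 0.47487379 -0.04290354  0.12901962]
skirt top 779 0.15620308403008015 ((556.6349487304688, -48.077449798583984), 24.58041000366211)
rim 183 ((478.6226806640625, -42.84596252441406), 13.847464561462402)
side mouth [[ 0.47969293 -0.04421355  0.115     ]] tip [[ 0.47658969 -0.04837336  0.13      ]]
```

Run:
```python
from rig import arm, eyes, readout
from h import *
import pickle
arm.movep([.54,-.049,.28],[np.pi,0,-94.7*D]);arm.sleep(.2);st()
f=eyes.get_image("wrist");cv2.imwrite("pics/w9.png",cv2.resize(f["image"][200:350,220:420],(800,600),interpolation=2));pickle.dump(f,open("w9.pkl","wb"))
```

```text
t22.74 p[540.0, -48.53, 279.96] yaw-94.63 F[-0.1, -0.1, 0.3] M[0.01, 0.18, -0.03] w0.0931
```

View pics/w9.png

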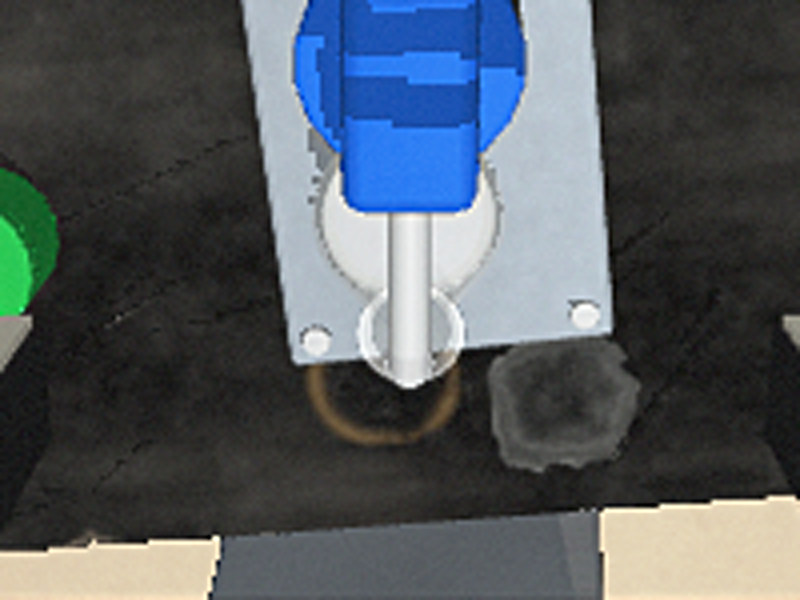

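Run:
```python
from rig import close_job
print(close_job())
```

```text
the job is handed in; nothing more can be done
None
```

The blue spout head is screwed down on the column with its outlet over the flask mouth. I let go of it and handed the job in at about 23 s of the 58 s allowed; no verdict comes back.

**What I did**
- I took the blue head, not either of the two green ones, and gripped its bar from above.
- I read the pin direction in the wrist picture, about 98° in the world frame. I lowered the head with its spout at −94°, and it passed over the pins with no contact force.
- I pressed it into the gasket with about 5 N and turned it 91° clockwise. The ramps took up the load over roughly the last 20°. The vertical force never passed about 6 N, and the moment about the turning axis stayed below 0.15 N·m.

**Last checks, with the gripper away**
- **Height:** the head's underside is at about z 120 mm, within the 118 to 123 mm expected.
- **Aim along the spout's sweep:** looking along the spout from above, the outlet is within about 0.5 mm of the middle of the flask mouth. The angles agree: spout about 175.3°, mouth 175.5 to 175.7°.
- **Flask:** its mouth is still where it first measured, to about 1.5 mm.
- **Other glassware:** the gripper met no unexpected force on the way, but I did not measure the beaker, tube or dish again.

**What disagreed:** a rough reading from the blurry side camera put the outlet about 4 mm to one side of the mouth. A wrist view from the side gave 1 to 2 mm. I trusted the sharp view along the spout instead, because it shows outlet and mouth almost in one line.

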